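# Tip a pattern case out of the rack and stand it at the stitching place

## Task

Fetch the plywood case with the round disc-shaped pull tab from the packed rack. The keeper strip blocks it from going straight up, so first tip it forward by its tab, its foot still on the rack floor, until its top leans well out in front of the other cases; then lift it out and lower it upright all the way down into the empty dark wooden stand before letting go. Leave the other cases standing in place and everything else on the counter where it is.

Things in the scene. Friction and masses are not known exactly. Their poses are not given: they have to be found in the camera images.
- disc_case_mid (a point): Centre of the case to fetch: an upright plywood case 80 deep (x) x 42 wide (y) x 190 high (z), 0.3 to 0.6 kg, the only one of five whose pull tab is a round upright disc. Its z points up, its front (with a blank card holder) faces its -x. The point is 95 above its underside.
- disc_case_tab (a point): Centre of that case's pull tab: a wooden disc 36 in diameter and 12 thick (thickness along the case's x; its flat faces look to the case's -x and +x), standing on the top, 18 in front of the case's centre. The point is 24 above the top, 214 above the underside; the disc spans 6 to 42 above the top. Free in front and behind: pinch it from above along the case's x.
- disc_case_heel (a point): Middle of that case's lower front edge, about which it tips out; axes as the case.
- rack: Rack, fixed: holds the five cases side by side along its y with 1.5 mm between them. Origin under the middle of the row, on the table; open front faces its -x, z up. 245 wide. Its floor is 10 above the table. Cases start with their fronts at x = -40, tops at z = 200. End cheeks 13 thick at y = +-116 reach z = 218. The rack's axes are parallel to the cases'.
- rack_lip (a point): Middle of the top inner edge of the rack's front lip, which is 15 high above the rack floor and 6 in front of the cases. Tipped up to 0.3 rad about its heel a case clears the lip; beyond that its front presses on it.
- rack_keeper (a point): Middle of the front lower edge of the steel keeper strip, 6 thick and 33 deep, that runs over the rear 20 of the whole row, 12 above the cases' tops (its top is 18 above them). It stops a case from being lifted straight up; a case tipped forward about its heel by more than 0.13 rad is clear of it.
- stand_in (a point): Centre of the inner floor of the stand, a fixed low dark-wood open box on the table that takes one case standing upright: inside 106 (x) x 68 (y), walls 6 thick, inner floor 6 above the table, rim 36 above the table. x along its long side.
- post_case_a_mid (a point): Centre (95 above its underside) of one of the four other cases in the row, same size, but its tab is a narrow square post 14 wide, 12 thick, 40 high at the same place. To be left standing.
- post_case_b_mid (a point): Centre (95 above its underside) of one of the four other cases in the row, same size, but its tab is a narrow square post 14 wide, 12 thick, 40 high at the same place. To be left standing.
- post_case_c_mid (a point): Centre (95 above its underside) of one of the four other cases in the row, same size, but its tab is a narrow square post 14 wide, 12 thick, 40 high at the same place. To be left standing.
- post_case_d_mid (a point): Centre (95 above its underside) of one of the four other cases in the row, same size, but its tab is a narrow square post 14 wide, 12 thick, 40 high at the same place. To be left standing.
- spool_a: thread spool, upright, 38 dia x 58 high, bystander; origin at the centre of its underside. Not to be moved.
- spool_b: thread spool, upright, 38 dia x 58 high, bystander; origin at the centre of its underside. Not to be moved.
- spool_c: thread spool, upright, 38 dia x 58 high, standing just beyond the stand, bystander; origin at the centre of its underside. Not to be moved.
- wax: small wax block 45 x 30 x 24, bystander; origin at the centre of its underside. Not to be moved.
- glue_jar: jar 56 dia x 75 high, bystander; origin at the centre of its underside. Not to be moved.
- mallet: mallet lying down, 220 long overall, head 52 thick; origin on the table under the handle, 60 mm from the handle's free end; head towards its +x; bystander. Not to be moved.
- hide_block: flat leather-coloured block 110 x 75 x 18, bystander; origin at the centre of its underside. Not to be moved.
Mind the look-alikes: they are no part of the job. What is shaped like the part that bears disc_case_mid but blue or pink is not meant.

How it is judged:
By the outcome, as a careful person would: the job done as asked, in the order asked, and still so for the second after the job is handed in, with the robot touching nothing.
It also fails if it takes over 45 s, if anything falls off the work surface, if the arm or the gripper's body presses on something with over 40 N, if the wrist force passes 120 N, or if a joint passes its speed limit or range.

## Robot

A 6-joint arm with a two-finger parallel gripper is mounted at the origin on the work surface. World frame = base frame: x ahead of the robot, y to its left, z up, the work surface at z = 0. Lengths are in m, angles in rad, forces in N, time in s.
With the tool pointing down it reaches from about 0.325 to 0.85 m from the base axis. Payload 15.5 kg.
Tool frame: the origin (TCP) lies between the finger pads; the fingertips stand r.tip_extent ahead of it and the grasp point (between the pads) lies 2 mm behind it (r.tip_extent is the distance from the TCP to the fingertips, in m); z points along the fingers, y is the line along which they close (so a half turn about z gives the same grasp; the last joint's range is limited). The gripper opens to 91 mm and grips with 3 to 60 N. Pads are 32 mm wide; open, the fingers measure 118 mm over their backs; the gripper's body (76 mm by 178 mm) begins 60 mm behind the grasp point.
Start: joints at [-1.409, 0.494, 1.345, -0, 1.302, -0.096], TCP at [0.159, -0.605, 0.231] pointing down, gripper open.
Joint ranges: [-2.91, 2.91], [-0.82, 2.16], [0.22, 2.67], [-1.22, 4.37], [0.12, 2.79], [-3.08, 3.08]. Speed limits (rad/s): [1.89, 1.89, 2.57, 3.01, 3.01, 3.01].

## Interface

Orientations are given as a unit quaternion [w, x, y, z].
In Python, from workcell import r, jaws, ik, vision, order gives the robot as it stands. Calls block until the motion is done:
- r.goto(position, orientation): joint-space move of the TCP to a pose.
- r.move_linear(position, frame=None, rate=0.15, threshold=None): straight line of the TCP; frame=None keeps the orientation; rate is the mean speed in m/s. With threshold (N) it stops when the force on the tool has changed by that much, and returns True; else False.
- r.move_j(angles): joint-space move.
- jaws.open_jaws() and jaws.close_gripper(grip_force=None): open the fingers fully, or close them until they stop; grip_force is the grip in N (None keeps the last).
- r.sleep(seconds).
- ik(position, orientation): joint angles nearest the present ones, or None.
- vision.capture(name): name is "scene" or "top"; returns the picture (384x512x3 uint8, red, green, blue); there is no depth.
- vision.camera_params(name): a dict with "mtx" (3x3 intrinsics, pixels), "pose" (4x4, takes a point from camera to world coordinates). Camera axes: x right, y up, looking along -z (the intrinsics and any distortion apply to the point x, -y, -z); pixel columns grow to the right and rows downward; lengths in m; the calibration is good to about 2 mm. A picture is of the moment at which its call begins. camera_params takes no time and is no camera call.
A pose or a line that the arm cannot do raises r.Unreachable and nothing moves.
- order.job_done(): hands the job in; it is judged then, once.
Readings, each from a call of its own:
- r.get_time(): time.
- r.get_joints(): joint angles.
- r.get_joint_velocities(): joint speeds.
- r.get_joint_torque(): joint torques, N m.
- r.get_ee_pos(): TCP position.
- r.get_orientation(): TCP orientation.
- r.get_ft_force(): force on the tool from outside, world axes, zero at the start.
- r.get_wrist_torque(): the same for the moment, N m.
- r.get_width(): finger opening in m.
- r.get_finger_force(): force on a finger pad.
Only numpy, scipy, OpenCV 4.12 (cv2) and the standard library are available. Lean on these libraries where they do the work, as an engineer would, in place of code of your own. Each camera call takes 0.05 s, during which the arm holds its last target. There are 200 camera calls.

## Working session

There is one attempt and no reset: what is moved stays moved. The work goes in short steps, each a Python script; the robot and the scene stay as the last script left them, time stands still between calls to the robot, and variables do not carry over. Pictures are saved under pics/ and viewed, at most 10 in all, crops included, and the job is handed in when it is done.

```bash
mkdir -p pics; ls; python3 - <<'E'
from workcell import r,jaws,ik,vision,order
import cv2
for n in("scene","top"):
    im=vision.capture(n); cv2.imwrite(f"pics/{n}0.png",cv2.resize(im[...,::-1],(800,600),interpolation=cv2.INTER_CUBIC))
    p=vision.camera_params(n); print(n,p)
print(r.tip_extent,r.get_time(),r.get_orientation())
E
```

```text
pics
scene {'mtx': array([[377.60531664,   0.        , 253.27172003],
       [  0.        , 377.60531664, 189.74808311],
       [  0.        ,   0.        ,   1.        ]]), 'pose': array([[ 0.23346589, -0.77269033,  0.59029089,  1.14543602],
       [ 0.97226425,  0.17676603, -0.15315353, -0.1844199 ],
       [ 0.01399687,  0.60967486,  0.79252802,  0.90713139],
       [ 0.        ,  0.        ,  0.        ,  1.        ]])}
top {'mtx': array([[417.94207332,   0.        , 257.70233804],
       [  0.        , 417.94207332, 190.79377487],
       [  0.        ,   0.        ,   1.        ]]), 'pose': array([[-0.01839778,  0.99376458, -0.10997036,  0.43708623],
       [-0.99958958, -0.02069739, -0.01980633, -0.04960108],
       [-0.02195893,  0.10956084,  0.9937375 ,  1.25572232],
       [ 0.        ,  0.        ,  0.        ,  1.        ]])}
0.017 0.1 [-5.38183464e-04  9.91766590e-01  1.28057571e-01 -1.99677430e-05]
```

View pics/scene0.png

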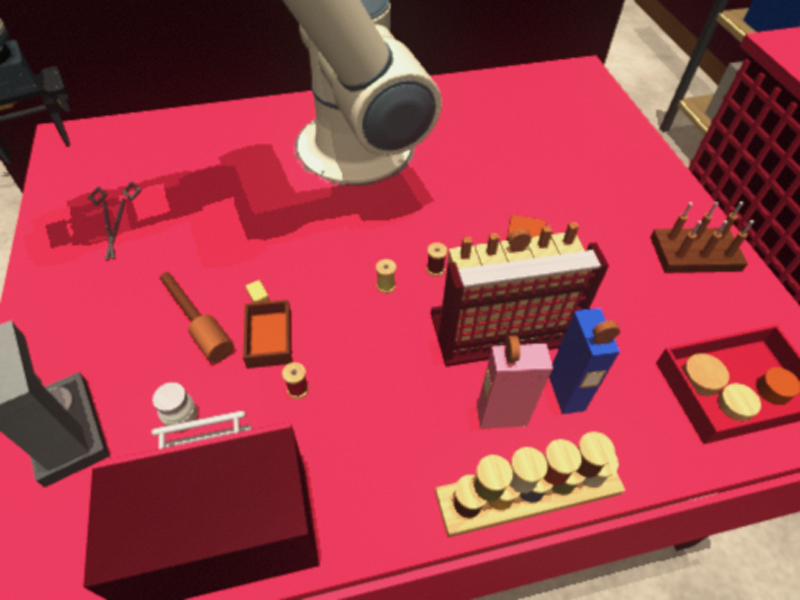

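View pics/top0.png

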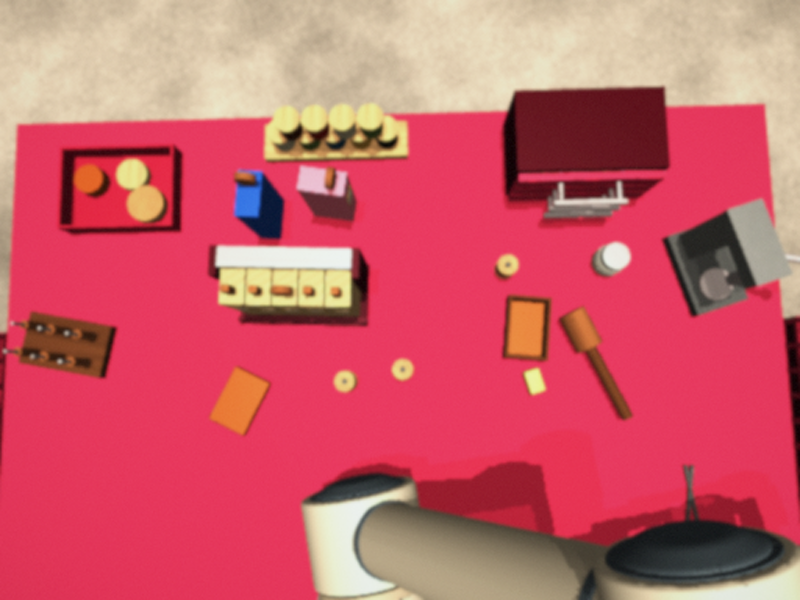

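The top view shows the rack at (285,285), with its open front towards the robot. The stand is the dark box with an orange floor at (527,328).

Things that could be taken for the target (800 px top view):
- post tabs at (228,289), (255,290), (308,291) and (336,292)
- the blue case at (245,178)
- the pink case at (330,178)
- the wide disc tab at (282,291), the middle case, which I choose

I'll check this in a close crop.

```bash
python3 - <<'E'
from workcell import vision
import cv2, numpy as np
t=np.mean([vision.capture("top") for _ in range(4)],0).astype('uint8')[...,::-1]
s=np.mean([vision.capture("scene") for _ in range(4)],0).astype('uint8')[...,::-1]
cv2.imwrite("pics/t.png",t);cv2.imwrite("pics/s.png",s)
def c(im,x,y,w,h,k): return cv2.resize(im[y:y+h,x:x+w],None,fx=k,fy=k,interpolation=cv2.INTER_CUBIC)
# top-left rack crop (x125..245,y145..215); 6x
cv2.imwrite("pics/rack.png",c(t,125,145,130,70,6))
m=np.zeros((600,800,3),'uint8')
a=c(t,310,180,50,60,8); m[:480,:400]=a     # stand, top
b=c(s,270,125,130,120,3); m[:360,410:800]=b # rack, scene
d=c(s,145,180,60,60,4); m[360:600,410:650]=d
cv2.imwrite("pics/mix.png",m)
E
```

```text
(no output)
```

View pics/rack.png

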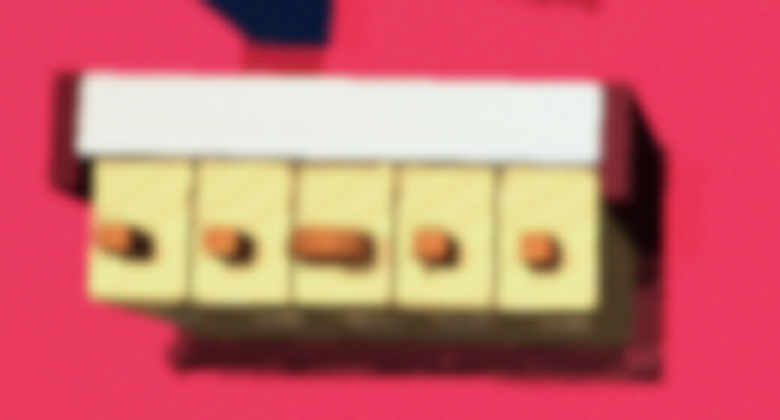

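View pics/mix.png

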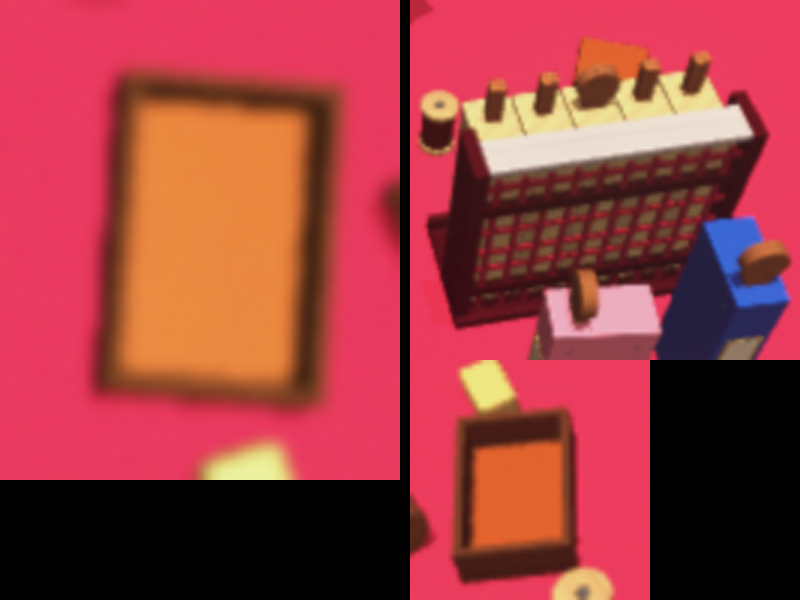

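The crop confirms that the only wide disc tab is on the middle case, at crop (333,245), with square posts on the other four. In the mosaic, the stand's outer rim corners are at (120,75), (340,88), (322,405) and (97,390). Next I'll turn these into world positions.

```bash
cat > h.py <<'E'
from workcell import r,jaws,ik,vision,order
import numpy as np, cv2
def ray(n,uv,z):
    p=vision.camera_params(n);K,T=p["mtx"],p["pose"]
    d=np.linalg.solve(K,[uv[0],uv[1],1]);d=T[:3,:3]@(d*[1,-1,-1]);o=T[:3,3]
    return o+d*(z-o[2])/d[2]
def proj(n,P):
    p=vision.camera_params(n);K,T=p["mtx"],p["pose"]
    c=(np.atleast_2d(P)-T[:3,3])@T[:3,:3]*[1,-1,-1];q=c@K.T
    return q[:,:2]/q[:,2:]
def px(u,v,x0,y0,k): return ((u+.5)/k-.5+x0,(v+.5)/k-.5+y0)
E
python3 - <<'E'
from h import *
np.set_printoptions(precision=4,suppress=True)
R=lambda u,v,z:ray("top",px(u,v,125,145,6),z)
print("row front L,R",R(90,299,.2),R(598,308,.2))
print("seams",R(292,303,.2),R(394,305,.2),R(190,301,.2),R(497,306,.2))
print("keeper FL FR",R(77,153,.218),R(601,164,.218),"BL BR",R(78,73,.218),R(603,84,.218))
for u,v in((118,232),(222,235),(432,240),(538,243)): print("post top",R(u,v,.24))
print("disc top",R(333,240,.242))
S=[ray("top",px(u,v,310,180,8),.036) for u,v in((120,75),(340,88),(322,405),(97,390))]
print("stand",*S,np.mean(S,0),[np.linalg.norm(S[i]-S[i-1]) for i in range(4)])
s=lambda u,v,z:ray("scene",px(u-410,v-360,145,180,4),z)
S2=[s(u,v,.036) for u,v in((455,420),(570,410),(578,548),(455,557))]
print("stand scene",*S2,np.mean(S2,0),[np.linalg.norm(S2[i]-S2[i-1]) for i in range(4)])
k=lambda u,v,z:ray("scene",px(u-410,v,270,125,3),z)
print("scene keeper", k(473,143,.218),k(744,104,.218),k(489,176,.218),k(755,133,.218))
print("scene disc", k(599,87,.224))
E
```

```text
row front L,R [0.5509 0.2735 0.2   ] [0.5426 0.0568 0.2   ]
seams [0.5474 0.187  0.2   ] [0.5456 0.1435 0.2   ] [0.5492 0.2306 0.2   ] [0.5443 0.0997 0.2   ]
keeper FL FR [0.6109 0.2743 0.218 ] [0.6014 0.0531 0.218 ] BL BR [0.6452 0.2743 0.218 ] [0.6354 0.0519 0.218 ]
post top [0.574 0.25  0.24 ]
post top [0.5719 0.207  0.24  ]
post top [0.568  0.1206 0.24  ]
post top [0.5658 0.0771 0.24  ]
disc top [0.5686 0.1609 0.242 ]
stand [ 0.5735 -0.2212  0.036 ] [ 0.567  -0.3011  0.036 ] [ 0.4519 -0.2896  0.036 ] [ 0.4588 -0.2087  0.036 ] [ 0.5128 -0.2551  0.036 ] [np.float64(0.11530446866685921), np.float64(0.08017321918192406), np.float64(0.11567580422520053), np.float64(0.0811955881155267)]
stand scene [ 0.4514 -0.2927  0.036 ] [ 0.4608 -0.2114  0.036 ] [ 0.5786 -0.2208  0.036 ] [ 0.5671 -0.302   0.036 ] [ 0.5145 -0.2567  0.036 ] [np.float64(0.11608277851134048), np.float64(0.08184106052868674), np.float64(0.11817571442283471), np.float64(0.08193529258428424)]
scene keeper [0.601  0.0482 0.218 ] [0.6104 0.2786 0.218 ] [0.636  0.0506 0.218 ] [0.6415 0.2735 0.218 ]
scene disc [0.5709 0.1654 0.224 ]
```

```bash
cat >> h.py <<'E'
from scipy.spatial.transform import Rotation as Ro
YR=-0.043; C=np.array([0.5866,0.1641,0.])          # rack yaw, origin
YS=-0.098; ST=np.array([0.5135,-0.2558,0.006])
def rz(a): return Ro.from_euler('z',a)
FLIP=0
TD=lambda yaw,th=0:rz(yaw)*Ro.from_euler('y',-th)*Ro.from_matrix(np.array([[0,1,0],[1,0,0],[0,0,-1.]]))*rz(np.pi*FLIP)
def q(R): return R.as_quat(scalar_first=True)
HEEL=C+rz(YR).apply([-.04,0,.010])
ZT=.2135                                          # TCP above underside
def tip(th,L=0,fx=0,dz=0):                         # TCP when tipped th, lifted L along case axis
    Rt=rz(YR)*Ro.from_euler('y',-th)
    return HEEL+Rt.apply([.022,0,ZT+L])+rz(YR).apply([-fx,0,dz]), q(TD(YR,th))
def stand(h): return ST+rz(YS).apply([-.018,0,ZT+h]), q(TD(YS))
E
python3 - <<'E'
import h; from h import *
np.set_printoptions(precision=3,suppress=True)
for f in(0,1):
    h.FLIP=f; print(f)
    for n,a in dict(g=tip(0),g2=tip(0,.12),t=tip(.28),l=tip(.28,.12),l2=tip(.28,.24),up=tip(0,.24,.12),s=stand(.2),s0=stand(0)).items(): print(n,a[0],ik(*a))
E
```

```text
0
g [0.569 0.165 0.224] [ 0.181  0.454  1.439 -0.     1.248  0.224]
g2 [0.569 0.165 0.344] [ 0.181  0.361  1.257 -0.     1.524  0.224]
t [0.509 0.167 0.221] [ 0.258  0.278  1.788 -0.113  0.81   0.368]
l [0.476 0.169 0.337] [ 0.282  0.104  1.664 -0.099  1.109  0.357]
l2 [0.443 0.17  0.452] [ 0.309 -0.013  1.484 -0.097  1.408  0.355]
up [0.449 0.17  0.464] [ 0.238  0.13   1.266 -0.     1.746  0.281]
s [ 0.496 -0.254  0.419] [-0.581  0.27   1.195 -0.     1.677 -0.483]
s0 [ 0.496 -0.254  0.22 ] [-0.581  0.41   1.53  -0.     1.201 -0.483]
1
g [0.569 0.165 0.224] [ 0.181  0.454  1.439 -0.     1.248 -2.917]
g2 [0.569 0.165 0.344] [ 0.181  0.361  1.257 -0.     1.524 -2.917]
t [0.509 0.167 0.221] [ 0.258  0.278  1.788 -0.113  0.81  -2.773]
l [0.476 0.169 0.337] [ 0.282  0.104  1.664 -0.099  1.109 -2.785]
l2 [0.443 0.17  0.452] [ 0.309 -0.013  1.484 -0.097  1.408 -2.786]
up [0.449 0.17  0.464] [ 0.238  0.13   1.266 -0.     1.746 -2.861]
s [ 0.496 -0.254  0.419] [-0.581  0.27   1.195 -0.     1.677  2.659]
s0 [ 0.496 -0.254  0.22 ] [-0.581  0.41   1.53  -0.     1.201  2.659]
```

```bash
python3 - <<'E'
from h import *
np.set_printoptions(precision=3,suppress=True)
p=r.get_ee_pos(); r.move_linear([p[0],p[1],.40],rate=.25)
r.goto(np.array([.40,-.25,.40]),q(TD(YR)))
r.goto(*tip(0,.10))
print("hit",r.move_linear(tip(0,.0175)[0],rate=.1,threshold=6), r.get_ee_pos(), r.get_time())
jaws.close_gripper(3); print(r.get_width(),r.get_ft_force(),r.get_finger_force())
im=vision.capture("scene")[120:230,260:400]
im2=vision.capture("top")[130:230,120:260]
a=cv2.resize(im,None,fx=4,fy=4)[:400]; b=cv2.resize(im2,None,fx=2,fy=2)[:200,:240]
m=np.zeros((400,800,3),'uint8'); m[:,:560]=a; m[:200,560:]=b
cv2.imwrite("pics/g1.png",m[...,::-1])
E
```

```text
hit False [0.569 0.165 0.242] 5.55
0.012165533402393533 [ 1.041  0.823 -1.073] 2.999418005347252
```

View pics/g1.png

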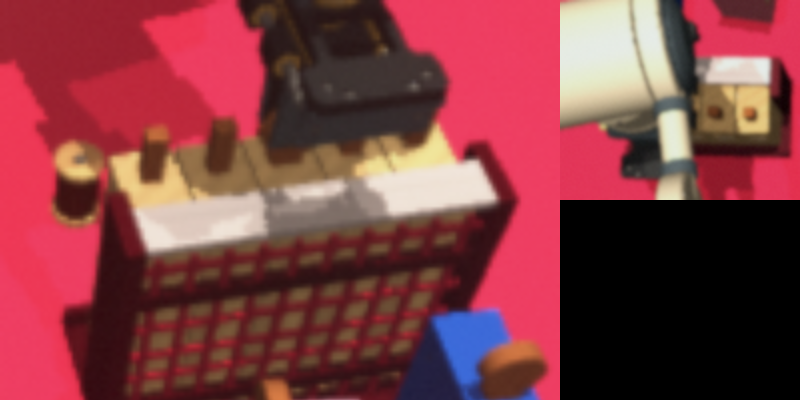

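The jaws are closed on the middle tab, visible at (285,155) under the fingers, and the 12.2 mm opening matches the disc. Next I slide down it, grip firmly and tip.

```bash
python3 - <<'E'
from h import *
np.set_printoptions(precision=3,suppress=True)
print(r.move_linear(tip(0)[0],rate=.05,threshold=15),r.get_ee_pos(),r.get_ft_force())
jaws.close_gripper(55); print(r.get_width(),r.get_ft_force())
for th in np.linspace(.04,.28,7):
    r.move_linear(*tip(th),rate=.04); print(round(th,2),r.get_ft_force(),r.get_wrist_torque(),r.get_width())
    if np.linalg.norm(r.get_ft_force())>40: break
print(r.get_time(),r.get_ee_pos())
im=vision.capture("scene")[110:230,250:400]
cv2.imwrite("pics/t1.png",cv2.resize(im,None,fx=4,fy=4)[...,::-1])
E
```

```text
False [0.568 0.165 0.223] [ 0.509 -0.238 -4.506]
0.011904627106201103 [ 0.734  0.324 -4.093]
0.04 [ 1.119  0.208 -4.915] [-0.006  0.069  0.047] 0.01212927920907276
0.08 [ 1.813  0.125 -4.134] [-0.023  0.099  0.017] 0.011995854825495466
0.12 [ 0.415 -0.206 -4.036] [-0.016  0.143  0.023] 0.01172543138453863
0.16 [ 0.595 -0.334 -3.827] [-0.095  0.22   0.014] 0.011873559807415996
0.2 [ 0.21   0.4   -3.914] [-0.018  0.31   0.035] 0.011756680979207327
0.24 [ 0.231  0.579 -4.076] [-0.04   0.407  0.03 ] 0.011365694821261709
0.28 [ 0.318 -0.576 -4.115] [-0.001  0.45   0.013] 0.011577231557679847
10.1167 [0.509 0.168 0.221]
```

View pics/t1.png

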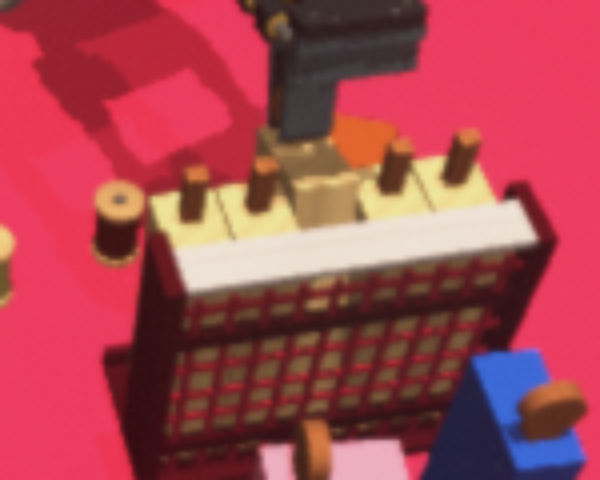

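The case leans forward in its slot at (315,180) and the four neighbours are still standing. I'll nudge it down to check that the foot is on the floor, then lift.

```bash
python3 - <<'E'
from h import *
np.set_printoptions(precision=3,suppress=True)
p=np.array(r.get_ee_pos())
print("floor",r.move_linear(p-[0,0,.003],rate=.02,threshold=4),r.get_ee_pos()-p,r.get_ft_force())
r.sleep(.3); print(r.get_ft_force())
for L in (.03,.08,.16,.24):
    print(L,r.move_linear(*tip(.28,L),rate=.08,threshold=25),r.get_ft_force(),r.get_width())
print(r.get_time())
im=vision.capture("scene")[40:240,200:400]; 
cv2.imwrite("pics/l1.png",cv2.resize(im,None,fx=3,fy=3)[...,::-1])
E
```

```text
floor True [ 0.001  0.    -0.002] [-5.784 -0.149 14.345]
[-6.516 -1.257 12.95 ]
0.03 False [ 0.588  0.558 -4.443] 0.011734759025238052
0.08 False [-0.248  0.289 -3.375] 0.01158537719619348
0.16 False [-0.305 -0.42  -3.223] 0.011901423832817159
0.24 False [-0.401  0.084 -4.209] 0.011599351676303176
14.3083
```

View pics/l1.png

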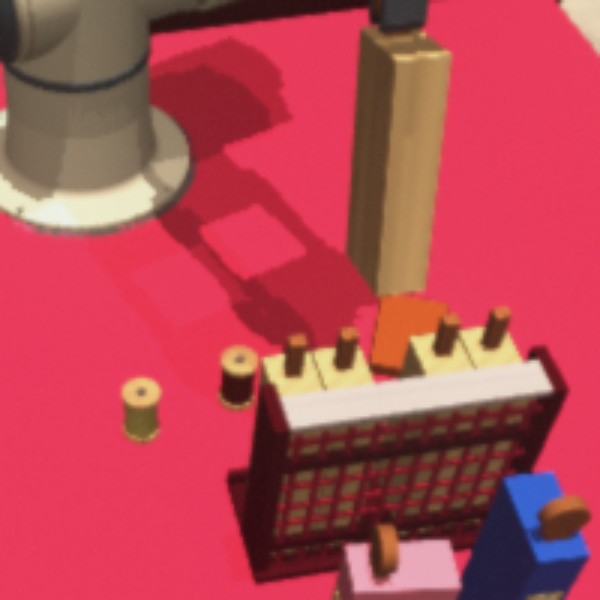

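The case is clear of the rack, hanging at (400,160), with its slot empty and the neighbours upright. Now I move it over the stand.

```bash
python3 - <<'E'
from h import *
np.set_printoptions(precision=3,suppress=True)
r.move_linear(*tip(0,.22,.12),rate=.1)
r.goto(*stand(.16)); r.move_linear(stand(.05)[0],rate=.1)
print(r.get_ee_pos(),r.get_ft_force(),r.get_time())
a=cv2.resize(vision.capture("scene")[100:260,110:230],None,fx=3.33,fy=3.33); b=cv2.resize(vision.capture("top")[150:260,290:390],None,fx=4,fy=4)
m=np.zeros((560,800,3),'uint8'); m[:a.shape[0],:a.shape[1]]=a; m[:440,400:]=b
cv2.imwrite("pics/s1.png",m[...,::-1])
E
```

```text
[ 0.496 -0.254  0.27 ] [-0.61  -0.21  -4.233] 17.6333
```

View pics/s1.png

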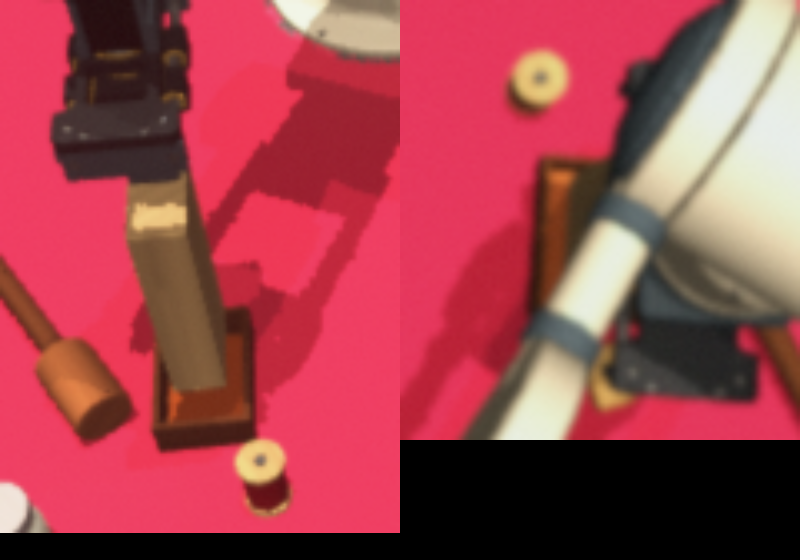

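The case hangs upright above the stand, its bottom edge at (195,388) inside the rim outline. Next I lower it, release and retreat.

```bash
python3 - <<'E'
from h import *
np.set_printoptions(precision=3,suppress=True)
print(r.move_linear(stand(.010)[0],rate=.07,threshold=8),r.get_ee_pos(),r.get_ft_force())
hit=r.move_linear(stand(-.006)[0],rate=.02,threshold=5)
print(hit,r.get_ee_pos()-stand(0)[0],r.get_ft_force())
if hit and abs(r.get_ee_pos()[2]-stand(0)[0][2])<.005:
    jaws.open_jaws(); r.sleep(.3)
    r.move_linear(stand(.12)[0],rate=.12)
    r.goto(np.array([.36,.05,.42]),q(TD(YR)))
print(r.get_width(),r.get_time())
a=cv2.resize(vision.capture("scene"),(640,480))[60:480]; b=cv2.resize(vision.capture("scene")[150:260,140:220],(160,220))
m=np.zeros((420,800,3),'uint8'); m[:,:640]=a; m[:220,640:]=b
cv2.imwrite("pics/f.png",m[...,::-1])
E
```

```text
False [ 0.496 -0.254  0.23 ] [-0.285 -0.277 -4.28 ]
True [-0.    -0.    -0.001] [-0.352  0.098  3.697]
0.09145102438481004 23.05
```

View pics/f.png

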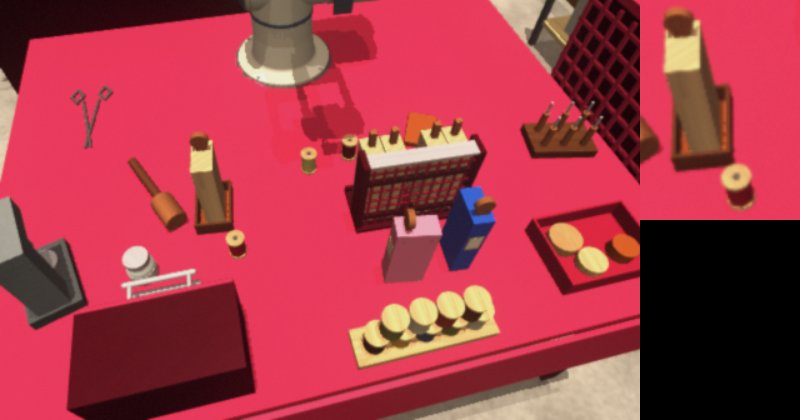

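The case stands upright in the stand at (210,190), the four post cases are still in the rack and the other items look unmoved.

```bash
python3 -c "
from workcell import order; print(order.job_done())"
```

```text
the job is handed in; nothing more can be done
None
```

The disc-tab case was tipped forward, lifted out and set down upright in the dark wooden stand; the four post cases and everything else look undisturbed in the last picture, and the job was handed in at about 23 s.

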